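Lean the tray board on the dryer and start it with the key

TASK

Take the wooden board out of the rack and lean it to dry on the warm-air dryer: its lower edge down in the groove, roughly centred and square, its back resting against the black rail, lowered into place rather than dropped. Then take the red key from its holder, push it fully into the lock on the sloping switch box, and turn it clockwise to its stop to start the dryer, leaving the key in and the board leaning. Leave the blue board, the jar and the sieve where they are.

Things in the scene. Friction and masses are not known exactly. Their poses are not given: they have to be found in the camera images.
- board: Light brown wooden board with slightly darker side strips, 14 mm thick (its x) by 150 mm wide (its y) by 180 mm high (its z), 0.18 to 0.33 kg, standing upright in one of the rack's two slots. Origin: middle of its lower edge, 12 mm above the table at the start. z points up along the board.
- board_center (a point): Centre of the wooden board, 90 mm above its lower edge; axes as the board.
- blue_board: Blue plastic board of the same size (14 x 150 x 180 mm), standing in the rack's other slot; to be left alone. Origin: middle of its lower edge.
- rack: Drain rack, fixed: wooden foot 170 (x) x 190 (y) x 12 mm high with two slots along its y, at x = -45 and +45 mm. Each slot is made of two pairs of upright 8 mm steel pegs at y = -55 and +55 mm, gap 17 mm, reaching 64 mm above the table. Origin: centre of its underside.
- dryer: Warm-air dryer, fixed. Origin: on the table under it; z up; groove (260 mm long) and rail run along y. Groove: x = 18 to 52 mm, floor 20 mm up, between lips 36 mm high. Black rail: 8 mm radius, 230 mm long, axis at x = -30 mm, 110 mm up. White housing: x = -121 to -39 mm, 82 mm high. A board in the groove leans towards -x on the rail, 24 to 34 degrees from vertical.
- switchbox: Grey switch box, fixed, about 100 x 100 mm, up to 96 mm high. Origin: centre of its underside. Its top slopes 30 degrees: its normal leans from vertical towards the box's own -x. The lock stands on it; a red mark shows off, a green mark on.
- lock_mouth (a point): Centre of the mouth of the lock's key slot, on the top face of the turning lock cylinder (brass in a steel ring 58 mm across, standing 34 mm out of the sloping top). z points out of the lock along its axis, 30 degrees from vertical; slot 22 mm along y, 9 mm along x, 32 mm deep, chamfered. The axes turn with it.
- lock (a joint): Turn of the lock cylinder in rad: 0 off (start), 1.3 on at the stop; grows clockwise seen from outside. It stays where it is left.
- keyholder: Dark wooden key holder block, fixed, 70 x 70 x 40 mm high, with a slot like the lock's in its top, long side along its y. Origin: centre of its underside.
- key: Large switch key, 75 mm long, 60 g, standing upright in the holder. Origin: tip of the blade, on its axis; z points from tip to handle. Steel blade 18 mm (y) x 6 mm (x) x 30 mm, its last 6 mm narrower (12 x 4 mm); red handle 40 mm (y) x 12 mm (x), z = 30 to 75 mm. Fully in, the handle sits on the slot's mouth. Same after a half turn about z.
- jar: Amber jar with a white lid, 64 mm across, 110 mm high; leave alone. Origin: centre of its underside.
- sieve: Round wooden sieve frame, 100 mm across, 50 mm high, lying flat; leave alone. Origin: centre of its underside.

How it is judged:
On the way, in this order (a step that is already met when the one before it is completed fails the run):
1. the wooden board leans at rest in the dryer's groove against the rail, released (angle between board's own z axis and vertical between 0.35 and 0.67 rad and x of board_center in the frame of dryer between -0.03 and 0.015 m and y of board_center in the frame of dryer between -0.045 and 0.045 m and z of board_center in the frame of dryer between 0.085 and 0.112 m and angle between the y axis of board and the y axis of dryer, either way round below 0.15 rad and linear speed of board below 0.03 m/s and contact force between board and dryer above 0.3 N and contact force between board and the fingers below 0.1 N), for 0.2 s.
2. the key is pushed home in the lock, still off (z of key in the frame of lock_mouth between -0.04 and -0.022 m and distance between key and lock_mouth below 0.042 m and angle between the z axis of key and the z axis of lock_mouth, either way round below 0.25 rad and angle between the y axis of key and the y axis of lock_mouth, either way round below 0.35 rad and value of joint lock below 0.6 rad), for 0.1 s.
3. the key has turned the lock to its stop (z of key in the frame of lock_mouth between -0.04 and -0.022 m and distance between key and lock_mouth below 0.042 m and angle between the z axis of key and the z axis of lock_mouth, either way round below 0.25 rad and angle between the y axis of key and the y axis of lock_mouth, either way round below 0.35 rad and value of joint lock above 1.1 rad), for 0.1 s.
At the end, for the whole second after the job is handed in: The wooden board rests released with its lower edge in the dryer's groove and its back on the rail, 20 to 38 degrees from vertical, centred within 45 mm and square within 0.15 rad; the key is in the lock to within 8 mm of fully home, released and at rest, and the lock is turned past 1.05 rad (all of step 1 and z of key in the frame of lock_mouth between -0.04 and -0.022 m and distance between key and lock_mouth below 0.042 m and angle between the z axis of key and the z axis of lock_mouth, either way round below 0.25 rad and angle between the y axis of key and the y axis of lock_mouth, either way round below 0.35 rad and value of joint lock above 1.05 rad and linear speed of key below 0.03 m/s and contact force between key and the fingers below 0.1 N); the robot touches nothing.
It fails at once if the wooden board is dropped or left to fall (moves faster than 0.4 m/s while not held) (contact force between board and the fingers below 0.1 N and linear speed of board above 0.4 m/s).
It fails at once if the blue board is moved by more than 30 mm (distance of blue_board from where it was at the start of the episode above 0.03 m).
It fails at once if the jar or the sieve is moved by more than 30 mm (distance of any of jar, sieve from where it was at the start of the episode above 0.03 m).
It also fails if it takes over 58 s, if anything falls off the work surface, if the arm or the gripper's body presses on something with over 40 N, if the wrist force passes 120 N, or if a joint passes its speed limit or range.

ROBOT

A 6-joint arm with a two-finger parallel gripper is mounted at the origin on the work surface. World frame = base frame: x ahead of the robot, y to its left, z up, the work surface at z = 0. Lengths are in m, angles in rad, forces in N, time in s.
With the tool pointing down it reaches from about 0.35 to 0.95 m from the base axis. Payload 17.4 kg.
Tool frame: the origin (TCP) lies midway between the tips of the shut fingers; the grasp point (between the pads) lies 19 mm behind it (arm.grasp_offset is the distance from the TCP to the grasp point, in m); z points along the fingers, y is the line along which they close (so a half turn about z gives the same grasp; the last joint's range is limited). The gripper opens to 93 mm and grips with 3 to 60 N. Pads are 15 mm wide; open, the fingers measure 128 mm over their backs; the gripper's body (75 mm by 188 mm) begins 65 mm behind the grasp point.
Start: joints at [1.118, 0.116, 1.442, -0, 1.584, -0.038], TCP at [0.272, 0.618, 0.219] pointing down, gripper open.
Joint ranges: [-2.83, 2.83], [-0.83, 2.19], [0.07, 2.5], [-1.14, 4.28], [0.01, 3], [-2.97, 2.97]. Speed limits (rad/s): [1.89, 1.89, 2.22, 3.14, 3.14, 3.14].

INTERFACE

Orientations are given as [roll, pitch, yaw] about the fixed x, y, z axes, in that order (R = Rz(yaw) Ry(pitch) Rx(roll)).
In Python, from station import arm gives the robot as it stands.
- The arm moves only by the tool arm_command, never from a script. Its arguments are lists of equal length, an entry for each row: "dr": the turn, a rotation vector about the world's x, y, z in degrees, a list of three; "delta_pos": the shift along the world's x, y, z in cm, a list of three; "hand": the closure, from 0 (fully open) to 1 (shut). In form: {"dr": [[ax, ay, az], ...], "delta_pos": [[tx, ty, tz], ...], "hand": [hand, ...]}. A call has exactly 8 rows; each row shifts and turns the commanded pose from where the row before left it; what a row does not reach is not made up. A row lasts 1/8 s, in which the tool goes at most 62.5 mm and 10.7 degrees, less where a joint would pass 70% of its speed; a pose out of reach is approached as far as the arm can. A call is refused whole if a number of a shift passes 6.25 or a number of a turn 10.7, either way. A call with a gripper value outside its range is refused whole. The fingers move at their own pace and stop on an object; "grip_force" is the grip in N (left out, the last holds). Time passes only in rows, so rows that do not move let the fingers close, or fill a call up. It gives the time, the measured TCP pose, the force, the opening and the grip force at its end, in the units of the state.
- arm.read_state(): the state, without advancing time (a new reading comes with each control period).
- arm.camera(name): name is "side" or "top" or "wrist"; returns the picture (480x640x3 uint8, blue, green, red); there is no depth.
- arm.get_calibration(name): a dict with "camera_matrix" (3x3 intrinsics, pixels), "eye" and "attitude" of the camera in the world. Camera axes: x right, y up, looking along -z (the intrinsics and any distortion apply to the point x, -y, -z); pixel columns grow to the right and rows downward; lengths in m; the calibration is good to about 2 mm. A picture is of the moment at which its call begins: read the wrist's pose just before it. get_calibration takes no time and is no camera call; for the wrist camera it gives the pose at the moment of the call.
- arm.hand_in(): hands the job in; it is judged then, once.
The state is a dict: "time_s": time; "qpos": joint angles; "joint_vel": joint speeds; "tau": joint torques, N m; "position": TCP position; "eef_rot": TCP orientation; "wrist_force": force on the tool from outside, world axes, zero at the start; "moment": the same for the moment, N m; "grip_width": finger opening in m; "grip_force": force on a finger pad.
Only numpy, scipy, OpenCV 4.12 (cv2) and the standard library are available. Lean on these libraries where they do the work, as an engineer would, in place of code of your own. Each camera call takes 0.05 s, during which the arm holds its last target. There are 200 camera calls.

## Working session

There is one attempt and no reset: what is moved stays moved. The work goes in short steps, Python scripts to look and compute and a tool call to move; the robot and the scene stay as the last step left them, time stands still between calls to the robot, and variables do not carry over. Pictures are saved under pics/ and viewed, at most 10 in all, crops included, and the job is handed in when it is done.

Besides the shell and the picture viewer there is one more tool, called after "Emit:" as name(argument=value, ...) on one line, values as JSON. arm_command: Moves the arm, as the interface text tells. Its arguments: {"type":"object","properties":{"dr":{"type":"array"},"delta_pos":{"type":"array"},"hand":{"type":"array"},"grip_force":{"type":"number"}},"required":["dr","delta_pos","hand"]}

```bash
mkdir -p pics; ls; python3 - <<'E'
from station import arm
import cv2,numpy as np
for n in ["side","top"]:
    cv2.imwrite(f"pics/{n}0.png",arm.camera(n)); c=arm.get_calibration(n); print(n,c)
s=arm.read_state();print(s)
print(arm.get_calibration("wrist"))
E
```

```text
pics
side {'camera_matrix': array([[565.43694515,   0.        , 326.75630022],
       [  0.        , 565.43694515, 242.58941532],
       [  0.        ,   0.        ,   1.        ]]), 'eye': array([-0.11152517, -0.85111407,  0.79796296]), 'attitude': array([ 1.00739546,  0.0077925 , -0.69095462])}
top {'camera_matrix': array([[451.08589762,   0.        , 317.12192541],
       [  0.        , 451.08589762, 242.88949088],
       [  0.        ,   0.        ,   1.        ]]), 'eye': array([0.37957421, 0.00218324, 1.01981814]), 'attitude': array([ 0.20060764, -0.00525925, -1.54327899])}
{'time_s': 0.1, 'qpos': array([ 1.11822492e+00,  1.16439237e-01,  1.44219525e+00, -1.34481047e-05,
        1.58400326e+00, -3.78194971e-02]), 'joint_vel': array([ 0.00278673, -0.0001152 , -0.00236935, -0.00180358, -0.00178728,
       -0.00051563]), 'tau': array([ 1.59913932e-03, -7.22890234e+01, -6.23865867e+01,  7.80982780e-02,
        2.28350982e-02, -5.70770055e-05]), 'position': array([0.27194344, 0.61759501, 0.21798018]), 'eef_rot': array([-3.14054780e+00, -2.60778544e-05,  2.72684056e+00]), 'wrist_force': array([ 0.25116417, -0.72246257,  0.90106138]), 'moment': array([-0.01243004,  0.05342912,  0.05638904]), 'grip_force': 0.0, 'grip_width': 0.0931293165261126}
{'camera_matrix': array([[383.16148456,   0.        , 322.01013155],
       [  0.        , 383.16148456, 233.80037961],
       [  0.        ,   0.        ,   1.        ]]), 'eye': array([0.19788574, 0.64980859, 0.38491882]), 'attitude': array([-2.93402917e-01, -5.40053424e-04,  1.15606634e+00])}
```

View pics/top0.png

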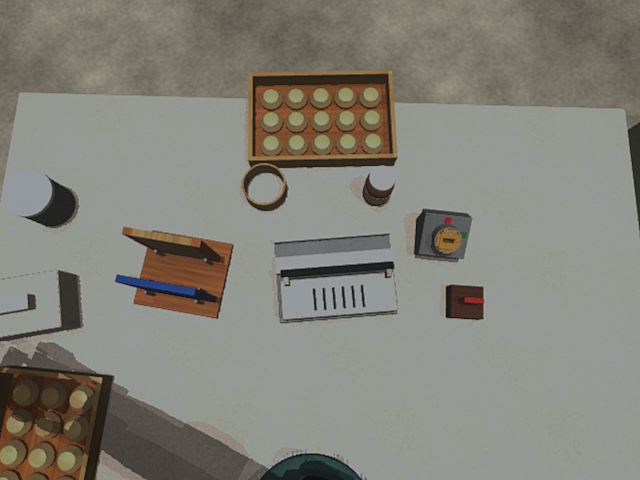

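View pics/side0.png

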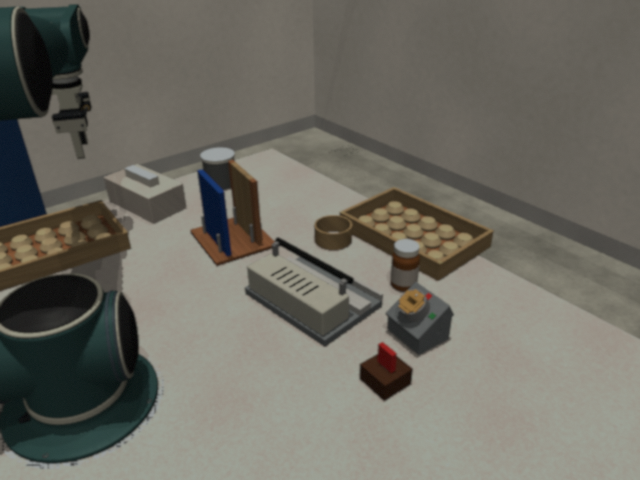

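The top view shows the wooden board at about (125–225, 230–260), with the blue board below it. The dryer is at (275–397, 235–322), the lock at (448, 240) and the red key at (474, 300). The side view shows all of the same things from the other direction.

```bash
cat > h.py <<'E'
import numpy as np,cv2
from scipy.spatial.transform import Rotation as Ro
from station import arm
def cal(n):
    c=arm.get_calibration(n); return c["camera_matrix"],np.array(c["eye"]),Ro.from_euler("xyz",c["attitude"]).as_matrix()
def ray(C,p):
    K,e,R=C; p=np.atleast_2d(p); d=np.c_[(p[:,0]-K[0,2])/K[0,0],-(p[:,1]-K[1,2])/K[1,1],-np.ones(len(p))]
    return e,d@R.T
def onz(C,p,z):
    e,d=ray(C,p); return e+d*((z-e[2])/d[:,2])[:,None]
def proj(C,X):
    K,e,R=C; q=(np.atleast_2d(X)-e)@R; return np.c_[K[0,2]+K[0,0]*q[:,0]/-q[:,2],K[1,2]-K[1,1]*q[:,1]/-q[:,2]]
def tri(C1,p1,C2,p2):
    A=0;b=0
    for C,p in((C1,p1),(C2,p2)):
        e,d=ray(C,p); d=d[0]/np.linalg.norm(d); P=np.eye(3)-np.outer(d,d); A=A+P;b=b+P@e
    return np.linalg.solve(A,b)
def hsv(im,lo,hi,roi=None):
    m=cv2.inRange(cv2.cvtColor(im,cv2.COLOR_BGR2HSV),np.array(lo),np.array(hi))
    if roi: z=np.zeros_like(m);x0,y0,x1,y1=roi;z[y0:y1,x0:x1]=m[y0:y1,x0:x1];m=z
    return m
def big(m):
    c=max(cv2.findContours(m,cv2.RETR_EXTERNAL,cv2.CHAIN_APPROX_NONE)[0],key=cv2.contourArea); M=cv2.moments(c)
    return c,np.array([M["m10"]/M["m00"],M["m01"]/M["m00"]])
E
python3 - <<'E'
from h import *
t=cv2.imread("pics/top0.png");s=cv2.imread("pics/side0.png")
def crop(i,x0,y0,x1,y1,f):return cv2.resize(i[y0:y1,x0:x1],None,fx=f,fy=f,interpolation=cv2.INTER_CUBIC)
W=np.zeros((600,800,3),np.uint8)
def put(c,x,y):W[y:y+c.shape[0],x:x+c.shape[1]]=c
put(crop(t,110,222,240,322,3),0,0)      # rack
put(crop(t,270,230,400,328,3),0,305)   # dryer
put(crop(t,410,203,490,323,3),400,0)     # box+key
put(crop(s,380,280,460,355,3),400,370)   # side box
put(crop(s,355,340,415,400,2),645,370)
put(crop(s,190,155,270,260,1.8),645,0)
cv2.imwrite("pics/m1.png",W)
E
```

```text
(no output)
```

View pics/m1.png

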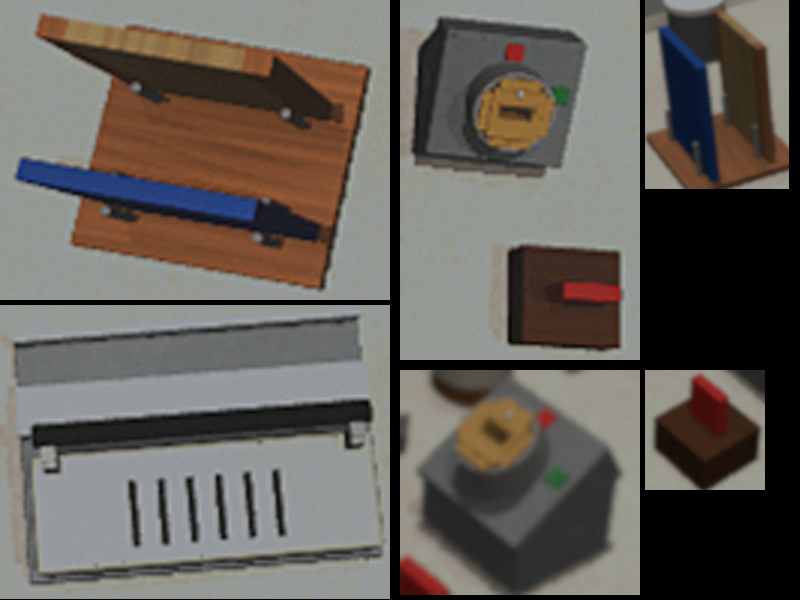

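The montage shows the wooden board's top edge running from (41,27) to (276,63), and the dryer rail from (34,436) to (371,411). It also shows the lock's slot at (516,113), parallel to the box's y axis, and the key handle's top at (592,292).

```bash
python3 - <<'E'
from h import *
np.set_printoptions(precision=4,suppress=True)
t=cv2.imread("pics/top0.png");s=cv2.imread("pics/side0.png")
T=cal("top");S=cal("side")
def ends(m,C,z,name):
    c,ce=big(m); r=cv2.minAreaRect(c); b=cv2.boxPoints(r)
    d=[np.linalg.norm(b[i]-b[(i+1)%4]) for i in range(4)]; k=0 if d[0]<d[1] else 1
    e=[(b[k]+b[k+1])/2,(b[(k+2)%4]+b[(k+3)%4])/2]; P=onz(C,e,z)
    v=P[0]-P[1]; v*=np.sign(v[1]); print(name,"px",np.array(e).ravel(),"P",P.ravel(),"mid",P.mean(0),"len",np.linalg.norm(v),"yaw of y axis(deg from +y)",np.degrees(np.arctan2(-v[0],v[1])))
def o3(x,y,X0,Y0,x0,y0): return [(x-X0)/3+x0-.33,(y-Y0)/3+y0-.33]
def man(a,b,C,z,name):
    P=onz(C,[a,b],z); v=P[0]-P[1]; v*=np.sign(v[1]); print(name,"mid",P.mean(0),"len",np.linalg.norm(v),"yaw",np.degrees(np.arctan2(-v[0],v[1])))
R=(0,0,110,222)
man(o3(41,27,*R),o3(277,63,*R),T,.192,"board")
man(o3(18,169,*R),o3(257,210,*R),T,.192,"blue")
ends(hsv(t,(100,120,60),(130,255,255),(100,265,230,310)),T,.192,"bluemask(incl side)")
man(o3(34,436,0,305,270,230),o3(371,411,0,305,270,230),T,.110,"rail")
ends(hsv(t,(0,0,0),(179,255,50),(276,258,400,282)),T,.110,"railmask")
ends(hsv(t,(0,150,90),(8,255,255),(460,285,490,310)),T,.085,"key")
man(o3(77,243,*R),o3(326,288,*R),T,.012,"rack near edge")
man(o3(112,75,*R),o3(369,67,*R),T,.012,"rack far?")
# housing outer front edge, groove outer lip edge
man(o3(14,342,0,305,270,230),o3(358,316,0,305,270,230),T,.036,"groove outer")
mt=hsv(t,(10,90,90),(28,255,255),(420,215,475,262)); ms=hsv(s,(10,90,70),(28,255,255),(390,285,430,318))
ct,pt=big(mt);cs,ps=big(ms); print("brass",pt,ps,tri(T,pt,S,ps),cv2.contourArea(ct),cv2.minAreaRect(ct))
for nm,lo,hi in(("red",(0,120,80),(8,255,255)),("green",(50,80,40),(85,255,255))):
    a=big(hsv(t,lo,hi,(440,210,475,245)))[1];b=big(hsv(s,lo,hi,(410,285,450,330)))[1]; print(nm,a,b,tri(T,a,S,b))
# key top in side
X=onz(T,[[474,300.3]],.085); print("key side check",proj(S,X))
print("box corners z.096",onz(T,[o3(440,19,400,0,410,203),o3(585,43,400,0,410,203)],.096))
print(onz(T,[o3(415,155,400,0,410,203),o3(558,168,400,0,410,203)],.038))
E
```

```text
board mid [0.5516 0.2924 0.192 ] len 0.15050920374686136 yaw -7.155424278233168
blue mid [0.461  0.2969 0.192 ] len 0.1497738037977713 yaw -8.042261650801787
bluemask(incl side) px [115.8238 277.9983 194.8339 291.9413] P [0.4715 0.3707 0.192  0.45   0.2236 0.192 ] mid [0.4608 0.2972 0.192 ] len 0.14870291248923254 yaw of y axis(deg from +y) -8.309819953751836
rail mid [ 0.5113 -0.0401  0.11  ] len 0.22941865890838795 yaw 5.89436357879034
railmask px [393.0558 265.7264 280.8735 274.3559] P [ 0.5216 -0.1536  0.11    0.4974  0.0742  0.11  ] mid [ 0.5095 -0.0397  0.11  ] len 0.22907190798669788 yaw of y axis(deg from +y) 6.049222146846254
key px [482. 300. 464. 300.] P [ 0.4591 -0.3413  0.085   0.4581 -0.304   0.085 ] mid [ 0.4586 -0.3226  0.085 ] len 0.03724629637096899 yaw of y axis(deg from +y) 1.599170103777781
rack near edge mid [0.4241 0.3084 0.012 ] len 0.1879856376767257 yaw -8.46280724939208
rack far? mid [0.5706 0.2916 0.012 ] len 0.19427305398140574 yaw 3.459521782969972
groove outer mid [ 0.5925 -0.0299  0.036 ] len 0.25681806405165325 yaw 6.058884766462942
brass [447.97   240.3629] [411.1803 300.8629] [ 0.5798 -0.2704  0.0988] 433.5 ((448.0945739746094, 240.4324188232422), (24.3310489654541, 23.509056091308594), 9.462322235107422)
red [447.8618 220.1545] [428.3238 295.7619] [ 0.6261 -0.2743  0.0906]
green [463.2381 234.3524] [431.7778 315.3419] [ 0.5988 -0.3101  0.0768]
key side check [[386.5877 347.7314]]
box corners z.096 [[ 0.6474 -0.2204  0.096 ]
 [ 0.6328 -0.3225  0.096 ]]
[[ 0.5596 -0.2139  0.038 ]
 [ 0.5529 -0.3192  0.038 ]]
```

Emit:
arm_command(dr=[[0, 0, -9.25], [0, 0, -9.25], [0, 0, -9.25], [0, 0, -9.25], [0, 0, -9.25], [0, 0, -9.25], [0, 0, -9.25], [0, 0, -9.25]], delta_pos=[[3.5, -4.05, 2], [3.5, -4.05, 2], [3.5, -4.05, 2], [3.5, -4.05, 2], [3.5, -4.05, 0], [3.5, -4.05, 0], [3.5, -4.05, 0], [3.5, -4.05, 0]], hand=[0.3, 0.3, 0.3, 0.3, 0.3, 0.3, 0.3, 0.3])

```text
time_s: 1.1
position: [0.5529, 0.2922, 0.2984]
eef_rot: [-3.141, 0.0, 1.43]
wrist_force: [0.5, 0.6, 0.0]
grip_width: 0.0653
grip_force: 0.0
```

```bash
python3 - <<'E'
from h import *
np.set_printoptions(precision=4,suppress=True)
W=cal("wrist");im=arm.camera("wrist");cv2.imwrite("pics/w1.png",im)
s=arm.read_state();print({k:s[k] for k in("time_s","position","eef_rot","qpos","grip_width")})
R=Ro.from_euler("xyz",s["eef_rot"]).as_matrix();print(R)
print(proj(W,[[.5516,.2924,.192],[.5516-.0104,.2924-.0743,.192],[.5516+.0104,.2924+.0743,.192]]))
E
```

```text
{'time_s': 1.15, 'position': array([0.556 , 0.2881, 0.2979]), 'eef_rot': array([3.141 , 0.002 , 1.4183]), 'qpos': array([ 0.4384,  0.0007,  1.4349, -0.002 ,  1.7067,  0.5905]), 'grip_width': 0.06480154229110359}
[[ 0.1519  0.9884  0.0002]
 [ 0.9884 -0.1519 -0.0021]
 [-0.002   0.0006 -1.    ]]
[[320.3582 231.3619]
 [320.6376 321.3843]
 [320.0331 126.5775]]
```

View pics/w1.png

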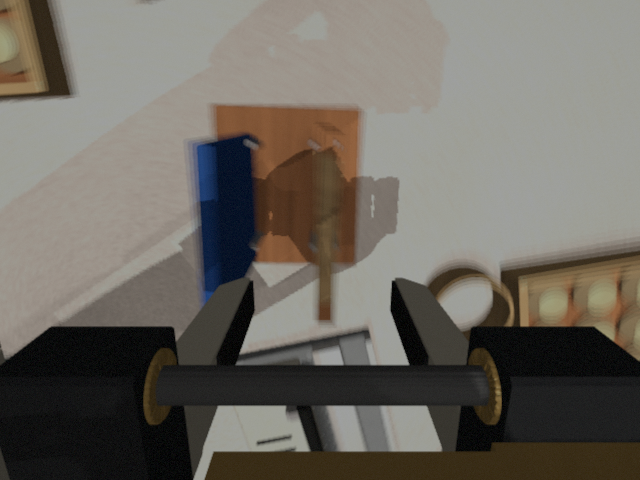

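The wrist view is blurred because the arm was still settling. The wooden board's top strip runs along x≈325 from y≈150 to 320 and sits between the fingers.

Emit:
arm_command(dr=[[0, 0, 0], [0, 0, 0], [0, 0, 0], [0, 0, 0], [0, 0, 0], [0, 0, 0], [0, 0, 0], [0, 0, 0]], delta_pos=[[0, 0, -2], [0, 0, -2], [0, 0, -2], [0, 0, -1], [0, 0, 0], [0, 0, 0], [0, 0, 0], [0, 0, 0]], hand=[0.3, 0.3, 0.3, 0.3, 0.3, 0.3, 0.3, 0.3])

```text
time_s: 2.15
position: [0.5522, 0.2938, 0.2291]
eef_rot: [3.141, -0.0, 1.435]
wrist_force: [0.5, 0.8, 0.3]
grip_width: 0.0655
grip_force: 0.0
```

```bash
python3 - <<'E'
from h import *
np.set_printoptions(precision=4,suppress=True)
W=cal("wrist");im=arm.camera("wrist");cv2.imwrite("pics/w2.png",im)
s=arm.read_state();print(s["position"],np.degrees(s["eef_rot"]),s["joint_vel"])
print(proj(W,[[.5516,.2924,.192],[.5516-.0104,.2924-.0743,.192],[.5516+.0104,.2924+.0743,.192]]), proj(W,[s["position"]]))
m=hsv(im,(8,50,60),(28,255,255))
for y in range(80,380,20):
    r=np.where(m[y,200:440])[0]+200; print(y,(r.min(),r.max(),len(r)) if len(r) else None)
E
```

```text
[0.5521 0.2938 0.229 ] [179.9783  -0.0139  82.2299] [-0.0017  0.0022  0.0041  0.0006  0.0007 -0.0007]
[[321.518  267.9749]
 [321.1366 379.4371]
 [321.9827 132.171 ]] [[322.238  294.0259]]
80 None
100 None
120 (np.int64(200), np.int64(364), 165)
140 (np.int64(238), np.int64(363), 126)
160 (np.int64(239), np.int64(363), 125)
180 (np.int64(241), np.int64(362), 122)
200 (np.int64(242), np.int64(361), 120)
220 (np.int64(243), np.int64(360), 118)
240 (np.int64(243), np.int64(360), 118)
260 (np.int64(248), np.int64(359), 106)
280 (np.int64(249), np.int64(358), 110)
300 (np.int64(311), np.int64(334), 24)
320 (np.int64(311), np.int64(333), 23)
340 (np.int64(311), np.int64(333), 23)
360 (np.int64(311), np.int64(333), 23)
```

View pics/w2.png

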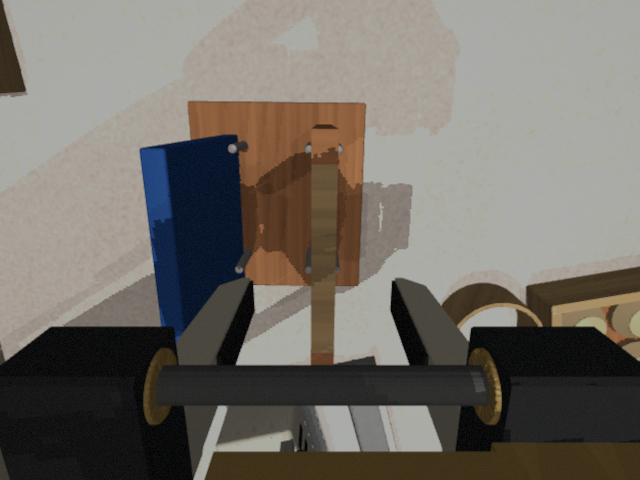

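The board's top strip is centred at x=322 and runs straight from y≈127 to 366, midway between the fingers. I'll descend and grip.

Emit:
arm_command(dr=[[0, 0, 0], [0, 0, 0], [0, 0, 0], [0, 0, 0], [0, 0, 0], [0, 0, 0], [0, 0, 0], [0, 0, 0]], delta_pos=[[0, 0.2, -2.5], [0, 0.1, -2.5], [0, 0, -2], [0, 0, -1], [0, 0, 0], [0, 0, 0], [0, 0, 0], [0, 0, 0]], hand=[0.3, 0.3, 0.3, 0.3, 0.3, 1, 1, 1], grip_force=35)

```text
time_s: 3.2
position: [0.5522, 0.2968, 0.1491]
eef_rot: [3.141, -0.0, 1.435]
wrist_force: [0.1, -0.3, 0.4]
grip_width: 0.0394
grip_force: 0.0
```

Emit:
arm_command(dr=[[0, 0, 0], [0, 0, 0], [0, 0, 0], [0, 0, 0], [0, 0, 0], [0, 0, 0], [0, 0, 0], [0, 0, 0]], delta_pos=[[0, 0, 0], [0, 0, 0], [0, 0, 0], [0, 0, 0.5], [0, 0, 1], [0, 0, 1.5], [0, 0, 2], [0, 0, 2]], hand=[1, 1, 1, 1, 1, 1, 1, 1])

```text
time_s: 4.2
position: [0.552, 0.2968, 0.2207]
eef_rot: [3.141, -0.001, 1.435]
wrist_force: [0.4, -0.4, -1.8]
grip_width: 0.0141
grip_force: 35.0
```

Emit:
arm_command(dr=[[0, 0, 0], [0, 0, 0], [0, 0, 2.3], [0, 0, 2.3], [0, 0, 2.3], [0, 0, 2.3], [0, 0, 2.3], [0, 0, 2.3]], delta_pos=[[0, 0, 3], [0, -1, 3], [-0.4, -3, 2], [-0.4, -4, 0], [-0.4, -4, 0], [-0.4, -4, 0], [-0.4, -4, 0], [-0.4, -4, 0]], hand=[1, 1, 1, 1, 1, 1, 1, 1])

```text
time_s: 5.2
position: [0.5276, 0.0556, 0.3]
eef_rot: [3.141, -0.0, 1.678]
wrist_force: [0.1, -1.5, -2.1]
grip_width: 0.0133
grip_force: 35.0
```

Emit:
arm_command(dr=[[0.54, -5.13, 0], [0.54, -5.13, 0], [0.54, -5.13, 0], [0.54, -5.13, 0], [0.54, -5.13, 0], [0.54, -5.13, 0], [0, 0, 0], [0, 0, 0]], delta_pos=[[-0.4, -2.5, 0], [-0.4, -2, 0], [-0.4, -2, 0], [-0.4, -1.5, 0], [-0.3, -1.2, 0], [0, -0.5, 0], [0, 0, 0], [0, 0, 0]], hand=[1, 1, 1, 1, 1, 1, 1, 1])

```text
time_s: 6.2
position: [0.509, -0.0401, 0.2995]
eef_rot: [2.603, 0.0, 1.676]
wrist_force: [-0.6, -0.6, -1.6]
grip_width: 0.0136
grip_force: 35.0
```

```bash
python3 - <<'E'
from h import *
np.set_printoptions(precision=4,suppress=True)
s=arm.read_state();print(s["time_s"],s["position"],s["joint_vel"],s["wrist_force"],s["grip_force"])
R=Ro.from_euler("xyz",s["eef_rot"]).as_matrix();print(R)
a=arm.camera("top");b=arm.camera("side")
W=np.hstack([cv2.resize(a[150:330,240:440],(400,360)),cv2.resize(b[100:360,200:480],(388,360))]);cv2.imwrite("pics/p1.png",W)
T=cal("top");S=cal("side")
p=s["position"]; ry=np.array([-.1045,.9945,0])
zb=-R[:,2]
for k in(-.075,.075): # predicted board corners (top edge, mid thickness)
    c=p+zb*.043+ry*k; print(proj(T,c),proj(S,c))
E
```

```text
6.2 [ 0.509  -0.0401  0.2995] [ 0.0075  0.0161 -0.0019  0.002  -0.0054 -0.0037] [-0.6314 -0.6256 -1.6241] 34.9854701757431
[[-0.1052  0.8534  0.5105]
 [ 0.9945  0.0905  0.0536]
 [-0.0004  0.5133 -0.8582]]
[[394.4212 260.184 ]] [[328.4071 178.9404]]
[[296.9323 267.5725]] [[275.1688 156.478 ]]
```

View pics/p1.png

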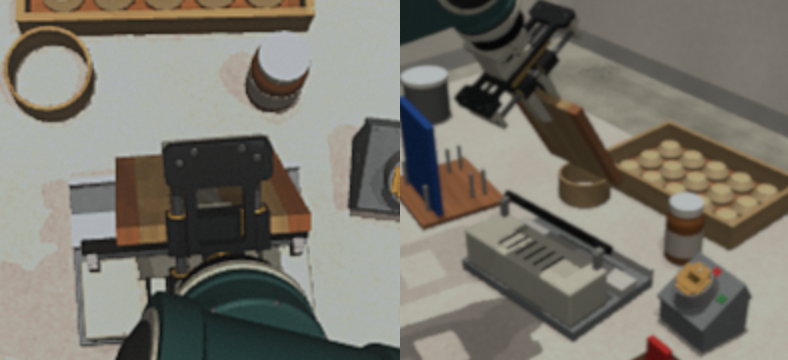

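The board is held at the right tilt. Its top edge spans top-camera columns 298–394 as predicted, so it's centred over the groove. I'll lower it now.

Emit:
arm_command(dr=[[0, 0, 0], [0, 0, 0], [0, 0, 0], [0, 0, 0], [0, 0, 0], [0, 0, 0], [0, 0, 0], [0, 0, 0]], delta_pos=[[0, 0, -2.5], [0, 0, -2.5], [0, 0, -2.5], [0, 0, -2.5], [0, 0, -2.2], [0, 0, -1.5], [0, 0, -0.8], [0, 0, 0]], hand=[1, 1, 1, 1, 1, 1, 1, 1])

```text
time_s: 7.3
position: [0.5091, -0.0401, 0.1536]
eef_rot: [2.602, 0.0, 1.676]
wrist_force: [0.0, 0.5, -1.3]
grip_width: 0.0138
grip_force: 35.0
```

Emit:
arm_command(dr=[[0, 0, 0], [0, 0, 0], [0, 0, 0], [0, 0, 0], [0, 0, 0], [0, 0, 0], [0, 0, 0], [0, 0, 0]], delta_pos=[[0, 0, -0.2], [0, 0, -0.2], [0, 0, -0.2], [0, 0, -0.2], [0, 0, -0.2], [0, 0, 0], [0, 0, 0], [0, 0, 0]], hand=[1, 1, 1, 1, 1, 1, 1, 1])

```text
time_s: 8.3
position: [0.5092, -0.0403, 0.1439]
eef_rot: [2.601, 0.0, 1.676]
wrist_force: [5.0, 0.6, -1.4]
grip_width: 0.0139
grip_force: 35.0
```

```bash
python3 - <<'E'
from h import *
np.set_printoptions(precision=4,suppress=True)
s=arm.read_state();print(s["time_s"],s["position"],s["joint_vel"],s["wrist_force"],s["moment"])
W=cal("wrist");im=arm.camera("wrist");cv2.imwrite("pics/p2.png",np.hstack([cv2.resize(im,(400,300)),cv2.resize(arm.camera("side")[170:350,230:450],(367,300))]))
E
```

```text
8.3 [ 0.5092 -0.0403  0.1439] [-0.0006 -0.0017  0.0004 -0.0004 -0.0009  0.0012] [ 4.9833  0.5641 -1.4464] [-0.1783 -0.3525  0.1198]
```

View pics/p2.png

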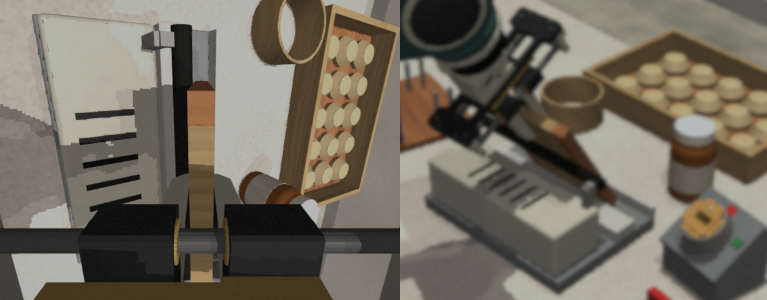

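The board's back now meets the rail: Fx is +5 N and the rail is directly beside the board in the wrist view. I'll ease it out slightly and bring it down to the floor of the groove.

Emit:
arm_command(dr=[[0, 0, 0], [0, 0, 0], [0, 0, 0], [0, 0, 0], [0, 0, 0], [0, 0, 0], [0, 0, 0], [0, 0, 0]], delta_pos=[[0.15, 0, 0], [0.1, 0, -0.15], [0.05, 0, -0.1], [0.05, 0, -0.1], [0, 0, 0], [0, 0, 0], [0, 0, 0], [0, 0, 0]], hand=[1, 1, 1, 1, 1, 1, 1, 1])

```text
time_s: 9.4
position: [0.5127, -0.0403, 0.1405]
eef_rot: [2.601, 0.0, 1.676]
wrist_force: [-0.7, 0.4, 4.0]
grip_width: 0.0141
grip_force: 35.0
```

Emit:
arm_command(dr=[[0, 0, 0], [0, 0, 0], [0, 0, 0], [0, 0, 0], [0, 0, 0], [0, 0, 0], [0, 0, 0], [0, 0, 0]], delta_pos=[[-0.1, 0, 0], [-0.1, 0, 0], [0, 0, 0], [0, 0, 0], [0, 0, 0], [0, 0, 0], [0, 0, 0], [0, 0, 0]], hand=[1, 1, 1, 1, 0.8, 0.75, 0.7, 0.6], grip_force=10)

```text
time_s: 10.4
position: [0.5105, -0.0402, 0.14]
eef_rot: [2.602, 0.0, 1.676]
wrist_force: [0.1, -0.6, -1.2]
grip_width: 0.0338
grip_force: 0.0
```

Emit:
arm_command(dr=[[0, 0, 0], [0, 0, 0], [0, 0, 0], [0, 0, 0], [0, 0, 0], [0, 0, 0], [0, 0, 0], [0, 0, 0]], delta_pos=[[0, 0, 0], [0, 0, 0], [-0.51, -0.05, 0.86], [-1, -0.1, 1.7], [-1.5, -0.16, 2.6], [-1.5, -0.16, 2.6], [0, 0, 2], [0, 0, 2]], hand=[0.5, 0.5, 0.5, 0.5, 0.5, 0.5, 0.5, 0.5])

```text
time_s: 11.4
position: [0.4656, -0.045, 0.259]
eef_rot: [2.601, 0.0, 1.676]
wrist_force: [0.6, -0.5, 0.0]
grip_width: 0.0467
grip_force: 0.0
```

```bash
python3 - <<'E'
from h import *
np.set_printoptions(precision=4,suppress=True)
s=arm.read_state();print(s["time_s"],s["position"],s["wrist_force"],s["grip_width"],s["qpos"])
cv2.imwrite("pics/p3.png",np.hstack([cv2.resize(arm.camera("top")[180:330,260:480],(440,300)),cv2.resize(arm.camera("side")[170:350,230:450],(356,300))]))
E
```

```text
11.4 [ 0.4656 -0.045   0.259 ] [ 0.6143 -0.5343  0.0382] 0.04668965188516265 [-0.2749 -0.7357  2.1124  0.2014  1.2623 -0.392 ]
```

View pics/p3.png

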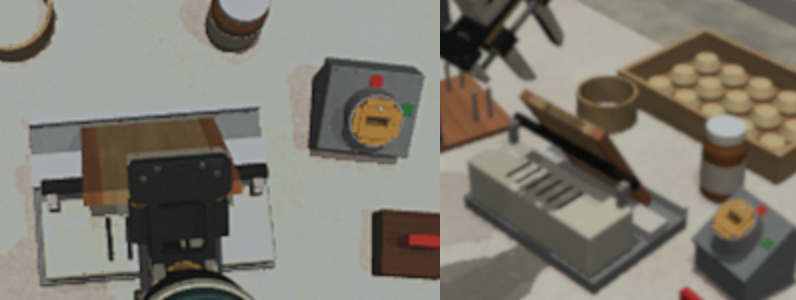

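The board leans squarely on the rail, centred between the rail's brackets, and the gripper is clear. Next is the key.

Emit:
arm_command(dr=[[-0.54, 5.13, 0], [-0.54, 5.13, 0], [-0.54, 5.13, 0], [-0.54, 5.13, 0], [-0.54, 5.13, 0], [-0.54, 5.13, 0], [0, 0, -2.2], [0, 0, -2.2]], delta_pos=[[0, -3.5, 0], [0, -3.5, 0], [0, -3.5, 0], [0, -3.5, 0], [0, -4, 0], [-0.2, -4, 0], [-0.2, -3.5, 0], [-0.3, -2.3, -1]], hand=[0.4, 0.4, 0.4, 0.4, 0.4, 0.4, 0.4, 0.4])

```text
time_s: 12.5
position: [0.4587, -0.3243, 0.2463]
eef_rot: [-3.141, -0.001, 1.597]
wrist_force: [0.3, 0.4, 0.2]
grip_width: 0.056
grip_force: 0.0
```

Emit:
arm_command(dr=[[0, 0, 0], [0, 0, 0], [0, 0, 0], [0, 0, 0], [0, 0, 0], [0, 0, 0], [0, 0, 0], [0, 0, 0]], delta_pos=[[0, 0, -2], [0, 0, -2], [0, 0, -2], [0, 0, 0], [0, 0, 0], [0, 0, 0], [0, 0, 0], [0, 0, 0]], hand=[0.4, 0.4, 0.4, 0.4, 0.4, 0.4, 0.4, 0.4])

```text
time_s: 13.5
position: [0.4585, -0.323, 0.188]
eef_rot: [3.141, 0.0, 1.599]
wrist_force: [-0.2, -0.2, 0.8]
grip_width: 0.0559
grip_force: 0.0
```

```bash
python3 - <<'E'
from h import *
np.set_printoptions(precision=4,suppress=True)
W=cal("wrist");im=arm.camera("wrist");cv2.imwrite("pics/k1.png",im)
s=arm.read_state();print(s["time_s"],s["position"],np.degrees(s["eef_rot"]),s["qpos"])
m=hsv(im,(0,150,60),(8,255,255)); 
c,ce=big(m);print(ce,cv2.contourArea(c),cv2.boundingRect(c),cv2.minAreaRect(c))
P=onz(W,cv2.boxPoints(cv2.minAreaRect(c)),.085);print(P,P.mean(0))
print("pred",proj(W,[[.4586,-.3226,.085]]))
E
```

```text
13.55 [ 0.4585 -0.323   0.1879] [179.9921   0.0093  91.6305] [-0.6592 -0.1239  1.7305 -0.      1.5349 -0.6877]
[323.6836 230.9434] 895.5 (314, 199, 20, 63) ((323.9208984375, 230.06820678710938), (16.473386764526367, 61.97834396362305), 4.236394882202148)
[[ 0.4526 -0.3449  0.085 ]
 [ 0.4549 -0.2976  0.085 ]
 [ 0.4666 -0.2982  0.085 ]
 [ 0.465  -0.3455  0.085 ]] [ 0.4598 -0.3216  0.085 ]
pred [[322.2239 232.1143]]
```

View pics/k1.png

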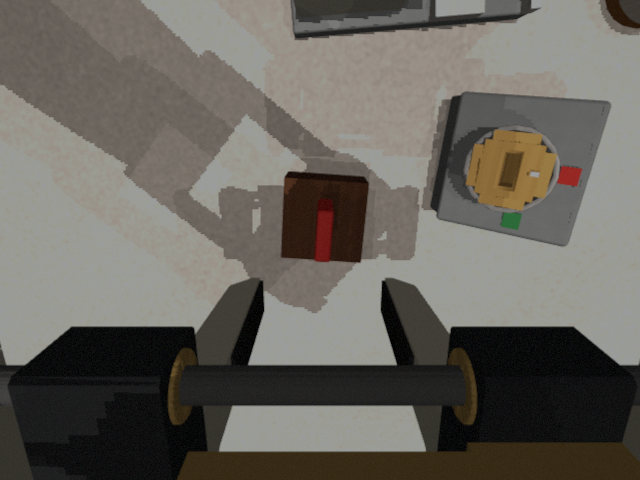

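The red key sits at (314–334, 199–262), yawed about −2.4°. The lock is also visible, with its slot centre at (512,171) and the box's high edge from (609,101) to (568,244). I'll use this view for the lock too.

```bash
python3 - <<'E'
from h import *
np.set_printoptions(precision=4,suppress=True)
W=cal("wrist");T=cal("top");S=cal("side");im=cv2.imread("pics/k1.png");t=cv2.imread("pics/top0.png");sd=cv2.imread("pics/side0.png")
def yaw(P): v=P[0]-P[1]; v*=np.sign(v[1]); return np.degrees(np.arctan2(-v[0],v[1]))
P=onz(W,[[609,101],[568,244]],.096);print("high",P,yaw(P),np.linalg.norm(P[0]-P[1]))
P=onz(W,[[466,94],[438,216]],.038);print("low",P,yaw(P),np.linalg.norm(P[0]-P[1]))
cw,b=big(hsv(im,(10,90,90),(28,255,255),(440,110,580,230)));el=cv2.fitEllipse(cw);print("brass",b,el)
# slot: dark pixels inside brass hull
z=np.zeros(im.shape[:2],np.uint8);cv2.drawContours(z,[cv2.convexHull(cw)],-1,255,-1)
z=cv2.erode(z,np.ones((9,9)));m=cv2.bitwise_and(z,hsv(im,(0,0,0),(179,255,105)));cs,sc=big(m);r=cv2.minAreaRect(cs);print("slot",sc,r)
bt=big(hsv(t,(10,90,90),(28,255,255),(420,215,475,262)))[1];bs=big(hsv(sd,(10,90,70),(28,255,255),(390,285,430,318)))[1]
print("tri WT",tri(W,b,T,bt),"WS",tri(W,b,S,bs),"TS",tri(T,bt,S,bs))
# slot axis on the tilted plane for box yaw guess
C=(tri(W,b,T,bt)+tri(W,b,S,bs))/2
bp=cv2.boxPoints(r);d=[np.linalg.norm(bp[i]-bp[(i+1)%4]) for i in(0,1)];k=0 if d[0]<d[1] else 1
e=np.array([(bp[k]+bp[k+1])/2,(bp[(k+2)%4]+bp[(k+3)%4])/2])
for q in(-14,-10,-7,-4,0):
    q=np.radians(q);n=np.array([-.5*np.cos(q),-.5*np.sin(q),.866])
    o,dd=ray(W,e);Q=o+dd*((C-o)@n/(dd@n))[:,None];print(np.degrees(q),"slot yaw",yaw(Q),"len",np.linalg.norm(Q[0]-Q[1]),Q.mean(0))
a=big(hsv(im,(0,150,60),(8,255,255),(550,150,600,200)))[1];ta=big(hsv(t,(0,120,80),(8,255,255),(440,210,475,245)))[1];R_=tri(W,a,T,ta)
g=big(hsv(im,(50,80,40),(85,255,255),(480,200,540,240)))[1];tg=big(hsv(t,(50,80,40),(85,255,255),(440,210,475,245)))[1];G=tri(W,g,T,tg)
print("red",R_,"green",G)
E
```

```text
high [[ 0.6392 -0.2267  0.096 ]
 [ 0.6335 -0.3232  0.096 ]] -3.3748476545365116 0.09660406075294269
low [[ 0.5677 -0.2212  0.038 ]
 [ 0.5572 -0.3194  0.038 ]] -6.097426427467217 0.09869277359668319
brass [510.4028 168.9145] ((510.4056701660156, 168.88943481445312), (77.38682556152344, 87.04387664794922), 71.7906265258789)
slot [510.2895 169.6978] ((510.0000305175781, 170.0), (16.492422103881836, 38.80569839477539), 14.03624439239502)
tri WT [ 0.5797 -0.2702  0.1026] WS [ 0.5807 -0.2706  0.0991] TS [ 0.5798 -0.2704  0.0988]
-14.0 slot yaw -6.746607317588526 len 0.02474746713086074 [ 0.5807 -0.2717  0.1013]
-10.0 slot yaw -5.853218176239101 len 0.024752994199140642 [ 0.5807 -0.2718  0.1013]
-7.0 slot yaw -5.181430411530674 len 0.024777082522772383 [ 0.5808 -0.2718  0.1013]
-4.0 slot yaw -4.509025773918198 len 0.024818471323048596 [ 0.5808 -0.2718  0.1012]
0.0 slot yaw -3.6128912663173005 len 0.02490069873318207 [ 0.5808 -0.2718  0.1012]
red [ 0.6259 -0.2746  0.0919] green [ 0.5991 -0.3108  0.0774]
```

Emit:
arm_command(dr=[[0, 0, -2], [0, 0, -2], [0, 0, 0], [0, 0, 0], [0, 0, 0], [0, 0, 0], [0, 0, 0], [0, 0, 0]], delta_pos=[[0.1, 0.1, -2], [0, 0, -2.5], [0, 0, -2.5], [0, 0, -2.2], [0, 0, -1], [0, 0, -0.5], [0, 0, 0], [0, 0, 0]], hand=[0.5, 0.5, 0.5, 0.5, 0.5, 0.5, 0.5, 0.5])

```text
time_s: 14.55
position: [0.4597, -0.3222, 0.0815]
eef_rot: [3.141, 0.001, 1.529]
wrist_force: [-1.1, 0.4, -0.1]
grip_width: 0.0464
grip_force: 0.0
```

Emit:
arm_command(dr=[[0, 0, 0], [0, 0, 0], [0, 0, 0], [0, 0, 0], [0, 0, 0], [0, 0, 0], [0, 0, 0], [0, 0, 0]], delta_pos=[[0, 0, -1.5], [0, 0, -1.25], [0, 0, -0.5], [0, 0, 0], [0, 0, 0], [0, 0, 0], [0, 0, 0], [0, 0, 0]], hand=[0.5, 0.5, 0.5, 0.5, 1, 1, 1, 1], grip_force=30)

```text
time_s: 15.55
position: [0.4595, -0.322, 0.0484]
eef_rot: [3.141, 0.0, 1.53]
wrist_force: [0.2, -0.2, -1.0]
grip_width: 0.0117
grip_force: 30.0
```

Emit:
arm_command(dr=[[0, 0, 0], [0, 0, 0], [0, 0, 0], [0, 0, 0], [0, 0, 0], [0, 0, 0], [0, 0, 0], [0, 0, 0]], delta_pos=[[0, 0, 0], [0, 0, 0], [0, 0, 0.5], [0, 0, 1], [0, 0, 2], [0, 0, 3], [0, 0, 3], [0, 0, 3]], hand=[1, 1, 1, 1, 1, 1, 1, 1])

```text
time_s: 16.55
position: [0.4595, -0.3219, 0.1759]
eef_rot: [3.141, 0.001, 1.529]
wrist_force: [0.1, 0.2, -0.8]
grip_width: 0.0116
grip_force: 30.0
```

Emit:
arm_command(dr=[[0, 0, -2.6], [-0.435, -4.98, 0], [-0.435, -4.98, 0], [-0.435, -4.98, 0], [-0.435, -4.98, 0], [-0.435, -4.98, 0], [-0.435, -4.98, 0], [0, 0, 0]], delta_pos=[[0, 0, 1.2], [1.2, 0.9, 0], [1.2, 0.9, 0], [1.2, 0.9, 0], [1.2, 0.9, 0], [1.2, 0.9, 0], [1.2, 1, 0], [0, 0, 0]], hand=[1, 1, 1, 1, 1, 1, 1, 1])

```text
time_s: 17.55
position: [0.531, -0.2664, 0.1862]
eef_rot: [2.618, 0.001, 1.485]
wrist_force: [-0.5, -0.5, 0.0]
grip_width: 0.0122
grip_force: 30.0
```

Emit:
arm_command(dr=[[0, 0, 0], [0, 0, 0], [0, 0, 0], [0, 0, 0], [0, 0, 0], [0, 0, 0], [0, 0, 0], [0, 0, 0]], delta_pos=[[0, 0, 0], [0, 0, 0], [0, 0, 0], [0, 0, 0], [0, 0, 0], [0, 0, 0], [0, 0, 0], [0, 0, 0]], hand=[1, 1, 1, 1, 1, 1, 1, 1])

```text
time_s: 18.55
position: [0.5314, -0.2669, 0.1853]
eef_rot: [2.618, 0.0, 1.484]
wrist_force: [0.6, -0.0, -0.3]
grip_width: 0.0121
grip_force: 30.0
```

```bash
python3 - <<'E'
from h import *
np.set_printoptions(precision=4,suppress=True)
W=cal("wrist");im=arm.camera("wrist")
s=arm.read_state();print(s["time_s"],s["position"],s["qpos"]);R=Ro.from_euler("xyz",s["eef_rot"]).as_matrix();print(R)
sd=arm.camera("side")
C=np.array([.5803,-.2713,.100]);print("mouth pred",proj(W,C),"tip pred",proj(W,s["position"]+R[:,2]*.0384))
tip=s["position"]+R[:,2]*.0384; v=R.T@(C-tip); print("mouth from tip in tool axes",v)
cw,b=big(hsv(im,(10,90,90),(28,255,255)));print("brass",b,cv2.fitEllipse(cw))
x,y=int(b[0])-100,int(b[1])-90
cv2.imwrite("pics/l1.png",np.hstack([cv2.resize(im,(480,360)),cv2.resize(sd[250:370,350:456],(318,360))]))
z=np.zeros(im.shape[:2],np.uint8);cv2.drawContours(z,[cv2.convexHull(cw)],-1,255,-1)
z=cv2.erode(z,np.ones((7,7)));m=cv2.bitwise_and(z,hsv(im,(0,0,0),(179,255,105)))
for c in cv2.findContours(m,0,1)[0]:
    if cv2.contourArea(c)>30:print(cv2.minAreaRect(c))
E
```

```text
18.6 [ 0.5314 -0.2669  0.1853] [-0.6435 -0.3474  1.9851  0.306   1.0684 -0.6455]
[[ 0.0866  0.8628  0.498 ]
 [ 0.9962 -0.0749 -0.0435]
 [-0.0003  0.4999 -0.8661]]
mouth pred [[321.3507 234.5517]] tip pred [[321.5132 264.7033]]
mouth from tip in tool axes [-0.0001 -0.0001  0.06  ]
brass [523.1047  43.569 ] ((533.29443359375, 39.1544075012207), (82.00674438476562, 134.83689880371094), 72.0770263671875)
((529.9614868164062, 47.19227600097656), (14.699555397033691, 7.488452911376953), 56.3099365234375)
((497.2320556640625, 49.246681213378906), (19.416486740112305, 7.931402683258057), 55.491477966308594)
((497.73846435546875, 10.707696914672852), (5.209457874298096, 16.124515533447266), 29.744882583618164)
((532.9866333007812, 7.090603828430176), (5.161161422729492, 13.599249839782715), 34.99202346801758)
((571.9351196289062, 31.051197052001953), (36.33762741088867, 66.5995101928711), 6.709836483001709)
```

View pics/l1.png

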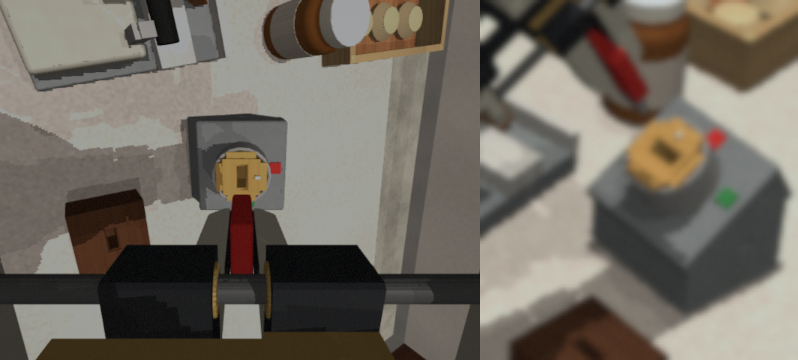

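The wrist view shows the slot at about (323, 236) in full-resolution pixels, within 2 px of the predicted mouth. The slot is aligned with the key, so I'll insert along the lock axis.

Emit:
arm_command(dr=[[0, 0, 0], [0, 0, 0], [0, 0, 0], [0, 0, 0], [0, 0, 0], [0, 0, 0], [0, 0, 0], [0, 0, 0]], delta_pos=[[0.598, -0.052, -1.039], [0.598, -0.052, -1.039], [0.598, -0.052, -1.039], [0.598, -0.052, -1.039], [0.149, -0.013, -0.26], [0.149, -0.013, -0.26], [0.149, -0.013, -0.26], [0.149, -0.013, -0.26]], hand=[1, 1, 1, 1, 1, 1, 1, 1])

```text
time_s: 19.65
position: [0.5614, -0.2696, 0.1335]
eef_rot: [2.618, 0.0, 1.484]
wrist_force: [0.3, 0.4, -0.4]
grip_width: 0.012
grip_force: 30.0
```

Emit:
arm_command(dr=[[0, 0, 0], [0, 0, 0], [0, 0, 0], [0, 0, 0], [0, 0, 0], [0, 0, 0], [0, 0, 0], [0, 0, 0]], delta_pos=[[0.1, -0.009, -0.173], [0.1, -0.009, -0.173], [0.1, -0.009, -0.173], [0.1, -0.009, -0.173], [0.1, -0.009, -0.173], [0.1, -0.009, -0.173], [0, 0, 0], [0, 0, 0]], hand=[1, 1, 1, 1, 1, 1, 1, 1])

```text
time_s: 20.65
position: [0.567, -0.2688, 0.1218]
eef_rot: [2.62, -0.002, 1.485]
wrist_force: [0.3, 8.5, -4.0]
grip_width: 0.0121
grip_force: 30.0
```

A force of +8.5 N in y says the slot lies slightly to +y. I'll shift the commanded pose and continue.

Emit:
arm_command(dr=[[0, 0, 0], [0, 0, 0], [0, 0, 0], [0, 0, 0], [0, 0, 0], [0, 0, 0], [0, 0, 0], [0, 0, 0]], delta_pos=[[0, 0.15, 0], [0, 0.1, 0], [0.1, -0.009, -0.173], [0.1, -0.009, -0.173], [0, 0, 0], [0, 0, 0], [0, 0, 0], [0, 0, 0]], hand=[1, 1, 1, 1, 1, 1, 1, 1])

```text
time_s: 21.65
position: [0.5693, -0.2678, 0.1195]
eef_rot: [2.618, 0.0, 1.484]
wrist_force: [0.5, -0.0, -1.0]
grip_width: 0.012
grip_force: 30.0
```

Emit:
arm_command(dr=[[0, 0, 0], [0, 0, 0], [0, 0, 0], [0, 0, 0], [0, 0, 0], [0, 0, 0], [0, 0, 0], [0, 0, 0]], delta_pos=[[0.1, -0.009, -0.173], [0.1, -0.009, -0.173], [0.1, -0.009, -0.173], [0.1, -0.009, -0.173], [0.1, -0.009, -0.173], [0.1, -0.009, -0.173], [0, 0, 0], [0, 0, 0]], hand=[1, 1, 1, 1, 1, 1, 1, 1])

```text
time_s: 22.65
position: [0.5753, -0.2683, 0.1091]
eef_rot: [2.618, 0.0, 1.484]
wrist_force: [1.1, -0.3, -0.7]
grip_width: 0.0118
grip_force: 30.0
```

Emit:
arm_command(dr=[[0, 0, 0], [0, 0, 0], [0, 0, 0], [0, 0, 0], [0, 0, 0], [0, 0, 0], [0, 0, 0], [0, 0, 0]], delta_pos=[[0.05, -0.004, -0.087], [0.05, -0.004, -0.087], [0.05, -0.004, -0.087], [0, 0, 0], [0, 0, 0], [0, 0, 0], [0, 0, 0], [0, 0, 0]], hand=[1, 1, 1, 1, 1, 1, 1, 1])

```text
time_s: 23.65
position: [0.577, -0.2687, 0.1081]
eef_rot: [2.617, 0.001, 1.484]
wrist_force: [-14.6, 3.3, 15.3]
grip_width: 0.012
grip_force: 30.0
```

About 20 N along the axis, at an estimated depth of 30 mm, means the key is home. I'll relax the push and start turning clockwise.

Emit:
arm_command(dr=[[0, 0, 0], [0, 0, 0], [2.5, -0.22, -4.33], [4.0, -0.35, -6.93], [4.0, -0.35, -6.93], [4.0, -0.35, -6.93], [0, 0, 0], [0, 0, 0]], delta_pos=[[-0.1, 0.006, 0.08], [0, 0, 0], [0, 0, 0], [0, 0, 0], [0, 0, 0], [0, 0, 0], [0, 0, 0], [0, 0, 0]], hand=[1, 1, 1, 1, 1, 1, 1, 1])

```text
time_s: 24.65
position: [0.5764, -0.2687, 0.1081]
eef_rot: [2.671, -0.244, 1.04]
wrist_force: [2.5, -0.9, 5.5]
grip_width: 0.0119
grip_force: 30.0
```

```bash
python3 - <<'E'
from h import *
np.set_printoptions(precision=4,suppress=True)
s=arm.read_state();R=Ro.from_euler("xyz",s["eef_rot"]).as_matrix()
print(s["position"],s["qpos"],"F tool",R.T@s["wrist_force"],"M tool",R.T@s["moment"])
R0=Ro.from_euler("xyz",[2.618,0,1.484]).as_matrix();print(np.degrees(Ro.from_matrix(R0.T@R).as_rotvec()))
E
```

```text
[ 0.5764 -0.2687  0.1081] [-0.5924 -0.1986  1.9959  0.3153  0.8996 -0.1442] F tool [ 1.8088  4.7228 -3.4479] M tool [-0.739   0.0468 -0.0963]
[-0.102   0.0207 28.7951]
```

The turn is going smoothly, with 29° done and low forces. I'll continue to the stop.

Emit:
arm_command(dr=[[4.0, -0.35, -6.93], [4.0, -0.35, -6.93], [4.0, -0.35, -6.93], [4.0, -0.35, -6.93], [4.0, -0.35, -6.93], [3.0, -0.26, -5.2], [0, 0, 0], [0, 0, 0]], delta_pos=[[0, 0, 0], [0, 0, 0], [0, 0, 0], [0, 0, 0], [0, 0, 0], [0, 0, 0], [0, 0, 0], [0, 0, 0]], hand=[1, 1, 1, 1, 1, 1, 1, 1])

```text
time_s: 25.65
position: [0.5766, -0.2694, 0.1085]
eef_rot: [2.989, -0.507, 0.217]
wrist_force: [6.6, -7.2, 3.9]
grip_width: 0.0118
grip_force: 30.0
```

```bash
python3 - <<'E'
from h import *
np.set_printoptions(precision=4,suppress=True)
s=arm.read_state();R=Ro.from_euler("xyz",s["eef_rot"]).as_matrix()
print(s["position"],s["qpos"],"F tool",R.T@s["wrist_force"],"M tool",R.T@s["moment"])
R0=Ro.from_euler("xyz",[2.618,0,1.484]).as_matrix();print(np.degrees(Ro.from_matrix(R0.T@R).as_rotvec()))
print("back dir",-R[:,2])
E
```

```text
[ 0.5766 -0.2694  0.1085] [-0.5935 -0.1987  1.9959  0.3166  0.8977  0.6577] F tool [6.1185 8.4558 0.2784] M tool [-1.675   0.8311 -0.1098]
[-0.2361  0.1029 74.8382]
back dir [-0.5015  0.0446  0.864 ]
```

Emit:
arm_command(dr=[[0, 0, 0], [2.0, -0.17, -3.46], [1.0, -0.09, -1.73], [0, 0, 0], [0, 0, 0], [0, 0, 0], [0, 0, 0], [0, 0, 0]], delta_pos=[[0.06, -0.07, 0.03], [0, 0, 0], [0, 0, 0], [0, 0, 0], [0, 0, 0], [0, 0, 0], [0, 0, 0], [0, 0, 0]], hand=[1, 1, 1, 1, 1, 1, 1, 1])

```text
time_s: 26.65
position: [0.5769, -0.2702, 0.1085]
eef_rot: [3.048, -0.519, 0.097]
wrist_force: [3.1, -8.2, 4.2]
grip_width: 0.0121
grip_force: 30.0
```

```bash
python3 - <<'E'
from h import *
np.set_printoptions(precision=4,suppress=True)
s=arm.read_state();R=Ro.from_euler("xyz",s["eef_rot"]).as_matrix()
print(s["position"],"F tool",R.T@s["wrist_force"],"M tool",R.T@s["moment"])
R0=Ro.from_euler("xyz",[2.618,0,1.484]).as_matrix();print(np.degrees(Ro.from_matrix(R0.T@R).as_rotvec()))
E
```

```text
[ 0.5769 -0.2702  0.1085] F tool [ 4.0686  8.6507 -1.7576] M tool [-1.91    0.4625 -0.1692]
[-0.1999  0.0852 80.8598]
```

Emit:
arm_command(dr=[[1.5, -0.13, -2.6], [1.5, -0.13, -2.6], [1.0, -0.09, -1.73], [0, 0, 0], [0, 0, 0], [0, 0, 0], [0, 0, 0], [0, 0, 0]], delta_pos=[[0.02, -0.07, 0.03], [0, 0, 0], [0, 0, 0], [0, 0, 0], [0, 0, 0], [0, 0, 0], [0, 0, 0], [0, 0, 0]], hand=[1, 1, 1, 1, 1, 1, 1, 1])

```text
time_s: 27.65
position: [0.577, -0.2712, 0.1086]
eef_rot: [3.128, -0.527, -0.063]
wrist_force: [4.0, -11.2, 1.6]
grip_width: 0.0119
grip_force: 30.3
```

```bash
python3 - <<'E'
from h import *
np.set_printoptions(precision=4,suppress=True)
s=arm.read_state();R=Ro.from_euler("xyz",s["eef_rot"]).as_matrix()
print(s["position"],"F tool",R.T@s["wrist_force"],"M tool",R.T@s["moment"])
R0=Ro.from_euler("xyz",[2.618,0,1.484]).as_matrix();print(np.degrees(Ro.from_matrix(R0.T@R).as_rotvec()),s["qpos"])
cv2.imwrite("pics/t1.png",np.hstack([cv2.resize(arm.camera("side")[250:370,350:480],(390,360)),cv2.resize(arm.camera("top")[180:330,270:480],(400,360))]))
E
```

```text
[ 0.577  -0.2712  0.1086] F tool [ 4.811  10.889   1.1277] M tool [-2.2779  0.6588 -0.4198]
[-0.2216  0.0747 88.8391] [-0.5955 -0.1958  1.993   0.3165  0.8985  0.9004]
```

The torque is rising against the stop. I'll release, back out along the axis, and check numerically because the picture views are used up.

Emit:
arm_command(dr=[[0, 0, 0], [0, 0, 0], [0, 0, 0], [0, 0, 0], [0, 0, 0], [0, 0, 0], [0, 0, 0], [0, 0, 0]], delta_pos=[[0.03, -0.1, 0.01], [0, 0, 0], [0, 0, 0], [0, 0, 0], [0, 0, 0], [-0.25, 0.02, 0.43], [-0.5, 0.04, 0.86], [-0.5, 0.04, 0.86]], hand=[1, 0.75, 0.7, 0.65, 0.65, 0.65, 0.65, 0.65])

```text
time_s: 28.75
position: [0.5641, -0.2698, 0.1304]
eef_rot: [3.134, -0.525, -0.068]
wrist_force: [-0.3, 0.7, 0.4]
grip_width: 0.0324
grip_force: 0.0
```

Emit:
arm_command(dr=[[0, 0, 0], [0, 0, 0], [0, 0, 0], [0, 0, 0], [0, 0, 0], [0, 0, 0], [0, 0, 0], [0, 0, 0]], delta_pos=[[-1, 0.09, 1.73], [-1, 0.09, 1.73], [-1, 0.09, 1.73], [-1, 0.09, 1.73], [-0.5, 0.04, 0.86], [0, 0, 0], [0, 0, 0], [0, 0, 0]], hand=[0.65, 0.65, 0.65, 0.65, 0.65, 0.65, 0.65, 0.65])

```text
time_s: 29.75
position: [0.5194, -0.2656, 0.2064]
eef_rot: [3.135, -0.524, -0.069]
wrist_force: [0.2, -0.8, -0.0]
grip_width: 0.0325
grip_force: 0.0
```

```bash
python3 - <<'E'
from h import *
np.set_printoptions(precision=4,suppress=True)
W=cal("wrist");im=arm.camera("wrist");S=cal("side");sd=arm.camera("side");T=cal("top");t=arm.camera("top")
cv2.imwrite("pics/e_w.png",im);cv2.imwrite("pics/e_s.png",sd);cv2.imwrite("pics/e_t.png",t)
s=arm.read_state();print(s["time_s"],s["position"],s["wrist_force"],s["grip_width"])
n=np.array([-.498,.0436,.866]);C=np.array([.5795,-.2700,.100]);yb=np.array([.0872,.9962,0]);xb=np.cross(yb,n)
print("mouth, handle top in views",[proj(c,[C,C+.045*n]).ravel() for c in(W,S,T)])
for nm,c,i in(("W",W,im),("S",S,sd),("T",T,t)):
    m=hsv(i,(0,150,60),(8,255,255))
    for k in cv2.findContours(m,0,1)[0]:
        if cv2.contourArea(k)>25:
            M=cv2.moments(k);print(nm,"red",M["m10"]/M["m00"],M["m01"]/M["m00"],cv2.contourArea(k),cv2.minAreaRect(k),cv2.boundingRect(k))
# expected handle top corners for angles
for a in(60,74.5,85):
    a=np.radians(a);u=np.cos(a)*yb-np.sin(a)*np.cross(n,yb)
    print(np.degrees(a),proj(W,[C+.045*n+.02*u,C+.045*n-.02*u,C+.02*u,C-.02*u]).ravel(),proj(S,[C+.045*n+.02*u,C+.045*n-.02*u]).ravel())
E
```

```text
29.9 [ 0.5195 -0.2657  0.2068] [-0.2237  0.3067  0.093 ] 0.03220851024251359
mouth, handle top in views [array([321.1563, 227.6047, 320.7762, 245.8136]), array([411.1623, 300.3144, 403.8491, 288.5104]), array([447.8479, 240.5275, 452.8628, 247.5103])]
W red 323.39349519010534 240.28080622995878 1091.5 ((323.19659423828125, 239.85862731933594), (69.17688751220703, 17.688690185546875), 85.2363510131836) (313, 205, 22, 70)
W red 323.4659300184162 175.0 181.0 ((323.5, 175.0), (14.0, 13.0), 90.0) (317, 168, 14, 15)
S red 406.5051194539249 294.6478953356086 293.0 ((406.5000305175781, 294.5), (18.384777069091797, 21.21320343017578), 45.0) (397, 282, 20, 27)
T red 452.67479674796743 245.2780487804878 102.5 ((452.3778076171875, 244.5561065673828), (21.123613357543945, 7.790268898010254), 87.1375961303711) (448, 234, 9, 22)
59.99999999999999 [305.9886 220.64   335.0017 270.03   308.5311 205.7941 333.3692 248.7031] [406.5754 279.7382 401.0749 297.4367]
74.5 [313.0784 217.8809 328.1495 272.5684 314.59   203.41   327.4847 250.9229] [408.8646 280.1902 398.7731 296.9309]
85.0 [318.5681 217.0075 322.8883 273.3657 319.2783 202.6553 322.9641 251.621 ] [410.3395 280.8517 397.3095 296.2271]
```

The key sits at about 85° around the lock axis. Taking off at most 10° of play in the slot puts the lock at its stop, and the handle top projects where a fully home key's would. The gripper is clear of everything, so I'll hand in.

```bash
python3 -c "
from station import arm
print(arm.hand_in())"
```

```text
the job is handed in; nothing more can be done
None
```

I handed the job in at about 30 s: the wooden board is leaning in the dryer groove against the rail, and the red key is home in the lock, turned to its stop and released; no verdict came back, and the final key check was by camera measurement only.

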